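# Pack the car-battery kit into its caddy

## Robot

A 6-joint arm with a two-finger parallel gripper is mounted at the origin on the work surface. World frame = base frame: x ahead of the robot, y to its left, z up, the work surface at z = 0. Lengths are in mm, angles in degrees, forces in N, time in s.
With the tool pointing down it reaches from about 350 to 850 mm from the base axis. Payload 8.1 kg.
Tool frame: the origin (TCP) lies at the centre of the arm's flange, where the gripper is bolted on; the fingertips stand 173 mm ahead of it and the grasp point (between the pads) lies 155 mm ahead of it; z points along the fingers, y is the line along which they close (so a half turn about z gives the same grasp; the last joint's range is limited). The gripper opens to 85 mm and grips with 20 to 120 N. Pads are 22 mm wide; open, the fingers measure 114 mm over their backs; the gripper's body (76 mm by 85 mm) begins 54 mm behind the grasp point. The pads swing forward as they close: fully open they stand 13 mm farther back than shut.
Start: joints at [58.705, 7.471, 85.268, -0, 87.261, -4.893], TCP at [266.78, 537.434, 404.692] pointing down, gripper open.
Joint ranges: [-169.43, 169.43], [-51.17, 129.36], [1.28, 143.12], [-76.62, 256.62], [0, 156.53], [-152.29, 152.29]. Speed limits (degrees/s): [136.94, 136.94, 159.86, 180, 180, 180].

## Interface

Orientations are given as [roll, pitch, yaw] about the fixed x, y, z axes, in that order (R = Rz(yaw) Ry(pitch) Rx(roll)).
In Python, from bench import * gives the robot as it stands.
- The arm moves only by the shell command python3 -m jog 'ROWS' [FORCE]. ROWS is text: rows parted by semicolons, each of 7 numbers parted by spaces: the shift along the tool's x, y, z scaled (see below), then the turn, a rotation vector about the tool's x, y, z scaled (see below), then the closure, from -1 (fully open) to 1 (shut). In form: tx ty tz wx wy wz hand; .... A call has 1 to 5 rows; each row shifts and turns the commanded pose from where the row before left it, along the tool's axes as they then stand; what a row does not reach is not made up. The controller multiplies each number of a shift by 0.1 m and each number of a turn by 60 degrees. A row lasts 1/8 s, in which the tool goes at most 62.5 mm and 10.7 degrees, less where a joint would pass 70% of its speed; a pose out of reach is approached as far as the arm can. A call with a number of a shift or a turn outside -1 to 1 is refused whole. A call with a gripper value outside its range is refused whole. The fingers move at their own pace and stop on an object; FORCE is the grip in N (left out, the last holds). Time passes only in rows, so rows that do not move let the fingers close. It gives the time, the measured TCP pose, the force, the opening and the grip force at its end, in the units of the state.
- sense(): the state, without advancing time (a new reading comes with each control period).
- snapshot(name): name is "side" or "top"; returns a dict with "img" (420x560x3 uint8, red, green, blue), "fx", "fy", "cx", "cy" (pixels), "extrinsics" (4x4, takes a point from camera to world coordinates). Camera axes: x right, y down, z forward; pixel columns grow to the right and rows downward; lengths in mm; the calibration is good to about 2 mm. A picture is of the moment at which its call begins. There is no depth.
- hand_in(): hands the job in; it is judged then, once.
The state is a dict: "time": time; "joint_pos": joint angles; "qd": joint speeds; "joint_efforts": joint torques, N m; "tool_pos": TCP position; "tcp_rot": TCP orientation; "ft_force": force on the tool from outside, world axes, zero at the start; "wrist_torque": the same for the moment, N m; "finger_gap": finger opening in mm; "grip_force": force on a finger pad.
Only numpy, scipy, OpenCV 4.12 (cv2) and the standard library are available. Lean on these libraries where they do the work, as an engineer would, in place of code of your own. Each camera call takes 0.05 s, during which the arm holds its last target. There are 200 camera calls.

## Task

Pack the car-battery kit into the caddy: the red spring clamp goes in the yellow bin, the stainless-handled terminal brush in the blue bin and the bare aluminium torch in the green bin, each set down (not dropped) so that it lies flat on the bottom of its bin. The black clamp, the wooden-handled brush and the black torch are not part of the kit: leave them where they lie.

Things in the scene. Friction and masses are not known exactly. Their poses are not given: they have to be found in the camera images.
- clamp_red_mid (a point): Red plastic spring clamp (belongs to the kit), lying on its side, 107 mm long, 54 mm across the spread handles, 22 mm thick (high). Point: its centre, 11 mm above its underside, in the middle of a solid parallel-sided block 32 mm long and 30 mm wide, which is the place to grip it (fingers closing along the point's y). x runs along it from the handles to the jaws, z up. About 80 g.
- brush_steel_mid (a point): Battery terminal brush with a bare stainless steel handle and dark wire bristles at one end (belongs to the kit), lying down, about 110 mm long and 26 mm high. Point: mid-length, 13 mm above its underside, on the handle, which is 20 mm wide and is gripped across its width (along y). x runs along it from handle to bristles, z up. About 100 g.
- torch_alu_mid (a point): Bare aluminium torch with thin black rings (belongs to the kit), lying down, 110 mm long, with hexagonal ends 30 mm across the flats (so it does not roll) and a round barrel 25 mm in diameter that runs from 37 mm behind to 27 mm ahead of the point. Point: mid-length on its axis, 15 mm above the table; grip the barrel across (along y). x runs along it from tail to lens, z up as it first lies. About 140 g.
- clamp_black_mid (a point): Look-alike, to be left: black spring clamp of the same shape, lying on its side, 107 mm long, 54 mm across the spread handles, 22 mm thick (high). Point: its centre, 11 mm above its underside, in the middle of a solid parallel-sided block 32 mm long and 30 mm wide, which is the place to grip it (fingers closing along the point's y). x runs along it from the handles to the jaws, z up.
- brush_wood_mid (a point): Look-alike, to be left: wire brush with a brown wooden handle, lying down, about 110 mm long and 26 mm high. Point: mid-length, 13 mm above its underside, on the handle, which is 20 mm wide and is gripped across its width (along y). x runs along it from handle to bristles, z up.
- torch_black_mid (a point): Look-alike, to be left: black plastic torch with orange rings, lying down, 110 mm long, with hexagonal ends 30 mm across the flats (so it does not roll) and a round barrel 25 mm in diameter that runs from 37 mm behind to 27 mm ahead of the point. Point: mid-length on its axis, 15 mm above the table; grip the barrel across (along y). x runs along it from tail to lens, z up as it first lies.
- bin_yellow: Yellow open-topped plastic bin, fixed in the black caddy, one of three side by side: 142 mm along its x, 110 mm along its y, 35 mm high, walls and floor 3 mm thick (inside 136 x 104 mm). Origin: centre of its underside, which is 4 mm above the table, so that the inner floor is 3 mm above the origin; z up.
- bin_blue: Blue open-topped plastic bin, fixed in the black caddy, one of three side by side: 142 mm along its x, 110 mm along its y, 35 mm high, walls and floor 3 mm thick (inside 136 x 104 mm). Origin: centre of its underside, which is 4 mm above the table, so that the inner floor is 3 mm above the origin; z up.
- bin_green: Green open-topped plastic bin, fixed in the black caddy, one of three side by side: 142 mm along its x, 110 mm along its y, 35 mm high, walls and floor 3 mm thick (inside 136 x 104 mm). Origin: centre of its underside, which is 4 mm above the table, so that the inner floor is 3 mm above the origin; z up.
Things that resemble listed ones, but are neither listed nor needed, are in the scene too. What is shaped like the part that bears brush_steel_mid but pink or turquoise is not meant.

How it is judged (in metres and radians):
At the end, for the whole second after the job is handed in: Red clamp in the yellow bin, steel brush in the blue, aluminium torch in the green: centres within 45 mm (bin x) and 42 mm (bin y) of the bin centre, at most 8 mm above resting height, level within 9 degrees, released, at rest; look-alikes within 30 mm of their starts (x of clamp_red_mid in the frame of bin_yellow between -0.045 and 0.045 m and y of clamp_red_mid in the frame of bin_yellow between -0.042 and 0.042 m and z of clamp_red_mid in the frame of bin_yellow between 0 and 0.022 m and angle between clamp_red_mid's own x axis and vertical between 1.41 and 1.73 rad and linear speed of each of clamp_red, brush_steel, torch_alu below 0.02 m/s and angular speed of each of clamp_red, brush_steel, torch_alu below 0.2 rad/s and x of brush_steel_mid in the frame of bin_blue between -0.045 and 0.045 m and y of brush_steel_mid in the frame of bin_blue between -0.042 and 0.042 m and z of brush_steel_mid in the frame of bin_blue between 0 and 0.024 m and angle between brush_steel_mid's own x axis and vertical between 1.41 and 1.73 rad and x of torch_alu_mid in the frame of bin_green between -0.045 and 0.045 m and y of torch_alu_mid in the frame of bin_green between -0.042 and 0.042 m and z of torch_alu_mid in the frame of bin_green between 0 and 0.026 m and angle between torch_alu_mid's own x axis and vertical between 1.41 and 1.73 rad and distance of each of clamp_black_mid, brush_wood_mid, torch_black_mid from where it was at the start of the episode below 0.03 m); the robot touches nothing.
It fails at once if a look-alike was shifted by 30 mm or more (distance of any of clamp_black_mid, brush_wood_mid, torch_black_mid from where it was at the start of the episode above 0.03 m).
It fails at once if a kit thing was dropped or flung: it moved faster than 1.0 m/s (a fall of about 50 mm) while no finger touched it ((linear speed of clamp_red above 1 m/s and contact force between the fingers and clamp_red below 0.05 N) or (linear speed of brush_steel above 1 m/s and contact force between the fingers and brush_steel below 0.05 N) or (linear speed of torch_alu above 1 m/s and contact force between the fingers and torch_alu below 0.05 N)).
It also fails if it takes over 96 s, if anything falls off the work surface, if the arm or the gripper's body presses on something with over 40 N, if the wrist force passes 120 N, or if a joint passes its speed limit or range.

## Working session

There is one attempt and no reset: what is moved stays moved. The work goes in short steps, Python scripts to look and compute and a shell command to move; the robot and the scene stay as the last step left them, time stands still between calls to the robot, and variables do not carry over. Pictures are saved under pics/ and viewed, at most 14 in all, crops included, and the job is handed in when it is done.

```bash
mkdir -p pics; python3 - <<'E'
from bench import *
import cv2,numpy as np
for n in("top","side"):
    s=snapshot(n);cv2.imwrite(f"pics/{n}0.png",cv2.cvtColor(s["img"],cv2.COLOR_RGB2BGR))
    print(n,s["fx"],s["cx"],s["cy"],np.round(s["extrinsics"],3).tolist())
print(sense())
E
```

```text
top 482.0486416952105 278.3864581198495 210.64831851121954 [[-0.029, -0.99, 0.137, 376.294], [-1.0, 0.028, -0.01, 50.092], [0.006, -0.137, -0.991, 1157.603], [0.0, 0.0, 0.0, 1.0]]
side 490.98493450162835 283.10482376374125 218.57979277332032 [[-0.849, -0.338, 0.407, -69.803], [-0.529, 0.548, -0.648, 994.577], [-0.003, -0.765, -0.644, 979.112], [0.0, 0.0, 0.0, 1.0]]
{'time': 0.1, 'joint_pos': array([ 5.87057031e+01,  7.50951076e+00,  8.53258372e+01,  2.13954353e-05,
        8.72612725e+01, -4.89332051e+00]), 'qd': array([ 0.10714409, -0.08957611, -0.17329957, -0.07170511,  0.00882109,
        0.00546042]), 'joint_efforts': array([-1.13523015e-05, -5.70945883e+01, -5.01944268e+01, -1.51456325e-04,
        7.90970604e-03, -5.19604703e-05]), 'tool_pos': array([266.65792264, 537.24254732, 403.73551535]), 'tcp_rot': array([-1.79903734e+02, -8.26308372e-03,  1.53599016e+02]), 'ft_force': array([-0.19084015,  0.09410101, -0.0727334 ]), 'wrist_torque': array([-0.02319386,  0.01358775,  0.02251613]), 'grip_force': 0.0, 'finger_gap': 85.08236641353994}
```

View pics/top0.png

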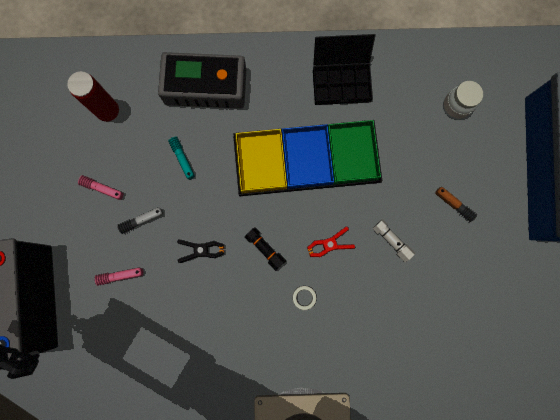

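View pics/side0.png

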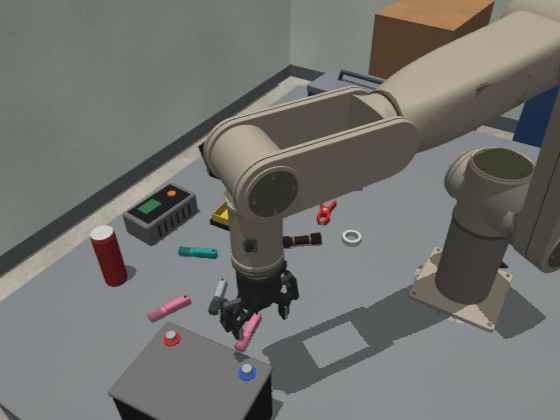

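The top view shows the red clamp at about (331,243) with its jaws to the left. The steel brush is at (141,220) with its bristles to the left, and the aluminium torch is at (394,240). The bins are yellow (261,160), blue (308,156) and green (355,152). The side view is mostly blocked by the arm.

```bash
cat > h.py <<'E'
from bench import *
import cv2,numpy as np
def ray(s,px,z):
    E=np.array(s["extrinsics"]);px=np.atleast_2d(np.float64(px))
    d=np.c_[(px[:,0]-s["cx"])/s["fx"],(px[:,1]-s["cy"])/s["fy"],np.ones(len(px))]@E[:3,:3].T
    return E[:3,3]+d*((z-E[2,3])/d[:,2])[:,None]
def blob(s,mask,roi,z):
    x0,y0,x1,y1=roi;m=np.zeros(mask.shape,np.uint8);m[y0:y1,x0:x1]=mask[y0:y1,x0:x1]*255
    m=cv2.morphologyEx(m,cv2.MORPH_CLOSE,np.ones((5,5)))
    c=max(cv2.findContours(m,0,cv2.CHAIN_APPROX_NONE)[0],key=cv2.contourArea).reshape(-1,2)
    (cx,cy),(w,h),a=cv2.minAreaRect(np.float32(ray(s,c,z)[:,:2]))
    if w<h:w,h,a=h,w,a+90
    px=cv2.minAreaRect(c)[0]
    return np.round([cx,cy,w,h,(a+90)%180-90,*px],1)
E
python3 - <<'E'
from h import *
s=snapshot("top");I=s["img"];hsv=cv2.cvtColor(I,cv2.COLOR_RGB2HSV);H,S,V=cv2.split(hsv)
R,G,B=[I[...,k].astype(int) for k in range(3)]
def p(n,*a):print(n,blob(s,*a).tolist())
p("yel",(abs(H.astype(int)-25)<8)&(S>120)&(V>40),(225,115,390,205),39)
p("blu",(abs(H.astype(int)-110)<12)&(S>120)&(V>40),(225,115,390,205),39)
p("grn",(abs(H.astype(int)-65)<15)&(S>120)&(V>30),(225,115,390,205),39)
bg=np.array([np.median(I[100:300,100:400,k]) for k in range(3)]);print(bg)
d=np.abs(I.astype(int)-bg).max(2)>35
p("clamp",(R-G>50),(295,220,365,265),11)
p("clampwhite",(V>130)&(S<60),(320,235,342,252),22)
p("torch",V>100,(365,210,425,270),15)
p("brushlight",V>100,(110,200,172,240),13)
p("brushall",d,(110,200,172,240),13)
p("bclamp",V<45,(170,230,230,270),11);p("btorch",V<45,(240,225,290,275),15)
c=[cv2.resize(I[200:275,a:b],None,fx=5,fy=5) for a,b in((105,180),(295,370),(360,435))]
cv2.imwrite("pics/c1.png",cv2.resize(cv2.cvtColor(np.hstack(c),cv2.COLOR_RGB2BGR),(795,265)))
E
```

```text
yel [652.6, 78.2, 148.6, 111.4, 4.1, 260.5, 160.6]
blu [660.5, -33.5, 148.6, 111.5, 4.1, 307.4, 156.0]
grn [669.1, -145.1, 146.1, 111.6, 4.1, 354.0, 151.2]
[92. 95. 92.]
clamp [451.3, -81.2, 107.9, 53.3, -73.3, 329.8, 244.3]
clampwhite [450.3, -80.5, 9.5, 9.4, 88.4, 330.0, 244.0]
torch [452.3, -231.7, 112.7, 30.7, 41.3, 393.3, 241.7]
brushlight [532.0, 351.4, 61.7, 17.0, -67.9, 147.6, 215.2]
brushall [521.2, 367.0, 116.1, 29.5, -66.3, 141.0, 219.9]
bclamp [447.1, 225.9, 109.7, 52.7, -87.2, 200.6, 250.0]
btorch [444.5, 73.3, 111.5, 35.2, 41.0, 264.9, 248.6]
```

View pics/c1.png

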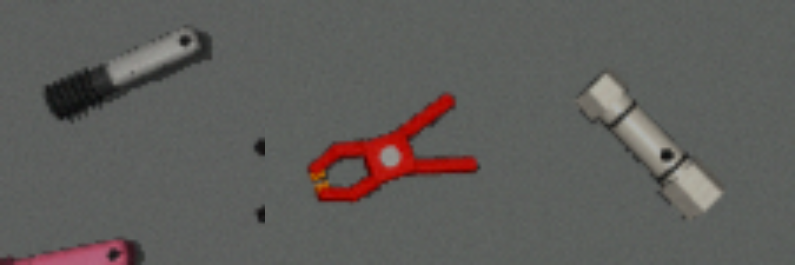

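The measured sizes match the listed ones: clamp 108×53, torch 113×31, bins about 111 wide. I'm starting with the brush.

```bash
cat >> h.py <<'E'
def go(x,y,z,yaw):
    s=sense();p=s["tool_pos"];Y=s["tcp_rot"][2]
    d=(Y-yaw+90)%180-90
    for n,a in(("now",Y),("afterturn",Y-d)):
        c,q=np.cos(np.radians(a)),np.sin(np.radians(a));e=np.array([x,y,z])-p
        print(n,"shift/100",np.round([(c*e[0]+q*e[1])/100,(q*e[0]-c*e[1])/100,-e[2]/100],3))
    print("turn",round(d,1),"units",round(d/60,3),"p",p.round(1),s["tcp_rot"].round(1),"j",s["joint_pos"].round(0),"F",s["ft_force"].round(1),s["finger_gap"],s["grip_force"])
E
python3 -m jog '-.27 -.54 -.2 0 0 0 -1;-.27 -.54 0 0 0 0 -1;0 0 0 0 0 .17 -1;0 0 0 0 0 .17 -1;0 0 0 0 0 .17 -1' 40; python3 -m jog '0 0 0 0 0 .17 -1;0 0 0 0 0 0 -1'; python3 -c "from h import *;go(522,371,260,113)"
```

```text
time: 0.78
tool_pos: [267.1, 417.4, 424.2]
tcp_rot: [-180.0, 0.0, 122.6]
ft_force: [0.1, 0.4, 0.6]
finger_gap: 85.2
grip_force: 0.0
time: 1.02
tool_pos: [267.1, 417.6, 424.1]
tcp_rot: [-180.0, 0.0, 112.9]
ft_force: [-0.7, -0.4, -0.5]
finger_gap: 85.5
grip_force: 0.0
now shift/100 [-1.42   2.168  1.641]
afterturn shift/100 [-1.425  2.164  1.641]
turn -0.1 units -0.002 p [267.1 417.6 424.1] [-180.     0.   112.9] j [ 51.  -9. 100.  -0.  89.  29.] F [-0.7 -0.4 -0.5] 85.5243347892129 0.0
```

```bash
python3 -m jog '-.285 .433 .32 0 0 0 -1;-.285 .433 .32 0 0 0 -1;-.285 .433 .32 0 0 0 -1;-.285 .433 .32 0 0 0 -1;-.285 .433 .32 0 0 0 -1'; python3 -m jog '0 0 0 0 0 0 -1;0 0 0 0 0 0 -1'; python3 - <<'E'
from h import *
go(522,371,176,113)
s=[snapshot(n) for n in("side","top")]
cv2.imwrite("pics/b1.png",cv2.cvtColor(np.hstack([cv2.resize(s[0]["img"][180:380,120:320],(400,400)),cv2.resize(s[1]["img"][140:300,70:230],(400,400))]),cv2.COLOR_RGB2BGR))
E
```

```text
time: 1.65
tool_pos: [523.5, 369.7, 263.1]
tcp_rot: [180.0, -0.0, 113.1]
ft_force: [1.0, 0.1, 0.5]
finger_gap: 85.6
grip_force: 0.0
time: 1.9
tool_pos: [521.8, 370.2, 264.0]
tcp_rot: [-179.9, -0.0, 112.9]
ft_force: [-0.4, -0.1, 0.2]
finger_gap: 85.2
grip_force: 0.0
now shift/100 [0.006 0.005 0.88 ]
afterturn shift/100 [0.006 0.005 0.88 ]
turn -0.1 units -0.001 p [521.8 370.2 264. ] [-179.9   -0.   112.9] j [31. 19. 87.  0. 74.  8.] F [-0.4 -0.1  0.2] 85.19406326717373 0.0
```

View pics/b1.png

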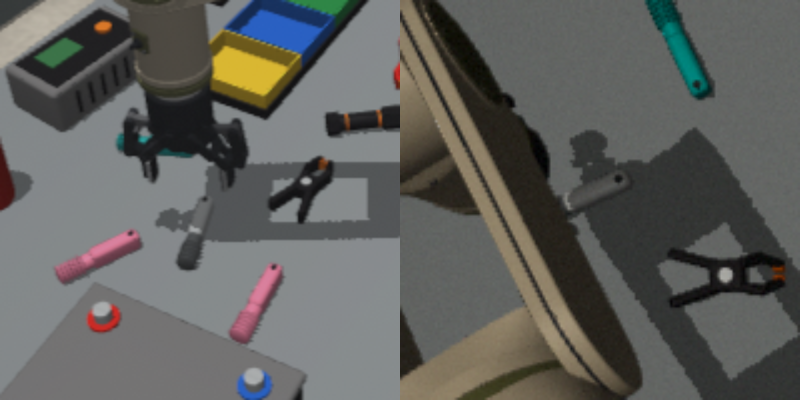

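The side crop shows the brush clear of the fingers, which are poised above it. The descent looks clear, with the black clamp about 100 mm away.

```bash
python3 -m jog '0 0 .3 0 0 0 -1;0 0 .3 0 0 0 -1;0 0 .2 0 0 0 -1;0 0 .08 0 0 0 -1;0 0 0 0 0 0 -1'; python3 -m jog '0 0 0 0 0 0 1;0 0 0 0 0 0 1;0 0 0 0 0 0 1;0 0 0 0 0 0 1;0 0 0 0 0 0 1' 40
```

```text
time: 2.62
tool_pos: [521.8, 370.5, 176.8]
tcp_rot: [180.0, -0.0, 112.8]
ft_force: [0.1, -0.9, 0.5]
finger_gap: 85.2
grip_force: 0.0
time: 3.25
tool_pos: [522.2, 370.4, 176.8]
tcp_rot: [180.0, -0.0, 112.8]
ft_force: [0.5, 0.2, 3.1]
finger_gap: 19.1
grip_force: 40.1
```

```bash
python3 -m jog '0 0 -.1 0 0 0 1;0 0 -.3 0 0 0 1;0 0 -.3 0 0 0 1;0 0 -.3 0 0 0 1;0 0 0 0 0 0 1'; python3 -m jog '0 0 0 0 0 -.17 1;0 0 0 0 0 -.17 1;0 0 0 0 0 -.17 1;0 0 0 0 0 -.17 1;0 0 0 0 0 -.17 1'; python3 -m jog '0 0 0 0 0 -.17 1;0 0 0 0 0 -.17 1;0 0 0 0 0 0 1'; python3 -c "from h import *;go(660.5,-33.5,276,4.1)"
```

```text
time: 3.88
tool_pos: [523.0, 370.9, 280.1]
tcp_rot: [179.7, -0.0, 112.8]
ft_force: [-0.3, 0.2, -0.7]
finger_gap: 19.1
grip_force: 39.6
time: 4.5
tool_pos: [521.3, 369.9, 274.4]
tcp_rot: [-179.9, -0.1, 164.1]
ft_force: [-0.2, 0.3, -0.7]
finger_gap: 19.2
grip_force: 39.6
time: 4.88
tool_pos: [521.4, 369.9, 274.7]
tcp_rot: [-179.9, -0.1, -175.9]
ft_force: [-0.3, -0.6, -1.6]
finger_gap: 19.2
grip_force: 39.6
now shift/100 [-1.096 -4.124 -0.013]
afterturn shift/100 [-1.099 -4.124 -0.013]
turn 0.0 units 0.001 p [521.4 369.9 274.7] [-1.799e+02 -1.000e-01 -1.759e+02] j [ 31.  19.  86.   0.  75. -63.] F [-0.3 -0.6 -1.6] 19.205859189232584 39.57169275556225
```

```bash
python3 -m jog '-.14 -.515 0 0 0 0 1;-.14 -.515 0 0 0 0 1;-.14 -.515 0 0 0 0 1;-.14 -.515 0 0 0 0 1;-.14 -.515 0 0 0 0 1';python3 -m jog '-.13 -.515 0 0 0 0 1;-.13 -.515 0 0 0 0 1;-.13 -.515 0 0 0 0 1;0 0 0 0 0 0 1;0 0 0 0 0 0 1';  python3 - <<'E'
from h import *
go(660.5,-33.5,185,4.1)
s=snapshot("side")
cv2.imwrite("pics/b2.png",cv2.cvtColor(cv2.resize(s["img"][80:300,150:420],None,fx=2,fy=2),cv2.COLOR_RGB2BGR))
E
```

```text
time: 5.5
tool_pos: [610.6, 116.9, 275.6]
tcp_rot: [-180.0, -0.1, -176.1]
ft_force: [0.4, 0.2, -0.8]
finger_gap: 19.1
grip_force: 39.6
time: 6.12
tool_pos: [660.4, -32.6, 275.4]
tcp_rot: [180.0, -0.1, -176.0]
ft_force: [0.6, -0.1, -0.5]
finger_gap: 19.2
grip_force: 39.8
now shift/100 [-0.    -0.009  0.904]
afterturn shift/100 [-0.    -0.009  0.904]
turn -0.1 units -0.002 p [660.4 -32.6 275.4] [ 1.80e+02 -1.00e-01 -1.76e+02] j [  -7.   22.   82.    0.   76. -101.] F [ 0.6 -0.1 -0.5] 19.1896517576777 39.76312459213659
```

View pics/b2.png

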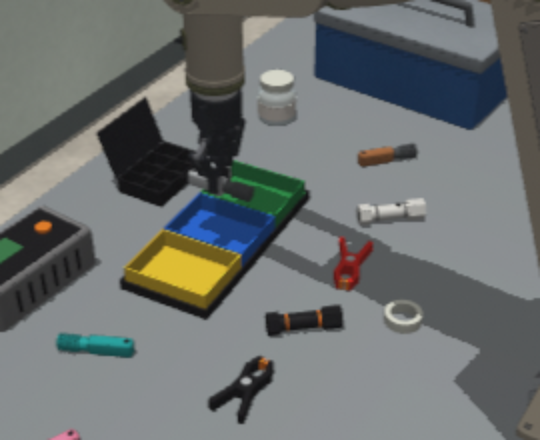

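The brush is held level, aligned with the long axis of the blue bin.

```bash
python3 -m jog '0 0 .4 0 0 0 1;0 0 .25 0 0 0 1;0 0 .15 0 0 0 1;0 0 .07 0 0 0 1;0 0 .035 0 0 0 1';python3 -m jog '0 0 0 0 0 0 1;0 0 0 0 0 0 1';python3 -m jog '0 0 0 0 0 0 -.25;0 0 0 0 0 0 -.25;0 0 0 0 0 0 -.25;0 0 0 0 0 0 -.25'
```

```text
time: 6.8
tool_pos: [661.1, -32.3, 186.4]
tcp_rot: [-180.0, 0.1, -175.8]
ft_force: [0.4, -0.1, -1.1]
finger_gap: 19.3
grip_force: 39.8
time: 7.05
tool_pos: [661.3, -32.8, 186.9]
tcp_rot: [-180.0, 0.1, -175.8]
ft_force: [0.3, -0.0, -1.7]
finger_gap: 19.3
grip_force: 39.8
time: 7.55
tool_pos: [660.8, -32.7, 185.9]
tcp_rot: [-180.0, 0.0, -175.8]
ft_force: [0.5, -0.2, -0.8]
finger_gap: 53.5
grip_force: 0.0
```

```bash
python3 -m jog '0 0 -.3 0 0 0 -.25;0 0 -.4 0 0 0 -.25;0 0 -.3 0 0 .17 -1;0 0 0 0 0 .17 -1;0 0 0 0 0 .17 -1';python3 -m jog '0 0 0 0 0 .17 -1;0 0 0 0 0 .17 -1;0 0 0 0 0 .17 -1;0 0 0 0 0 .17 -1;0 0 0 0 0 .1 -1'; python3 -m jog '0 0 0 0 0 0 -1'; python3 -c "from h import *;go(451,-81,276,-73.3)"
```

```text
time: 8.18
tool_pos: [661.0, -32.7, 286.7]
tcp_rot: [180.0, 0.1, 153.3]
ft_force: [0.4, 0.6, -0.2]
finger_gap: 85.7
grip_force: 0.0
time: 8.8
tool_pos: [660.8, -32.7, 285.8]
tcp_rot: [-180.0, -0.0, 106.5]
ft_force: [-0.3, -0.5, -0.2]
finger_gap: 85.5
grip_force: 0.0
time: 8.93
tool_pos: [660.7, -32.7, 285.8]
tcp_rot: [-180.0, -0.0, 106.8]
ft_force: [-0.3, 0.2, 0.1]
finger_gap: 85.3
grip_force: 0.0
now shift/100 [ 0.145 -2.148  0.098]
afterturn shift/100 [ 0.14  -2.148  0.098]
turn 0.1 units 0.002 p [660.7 -32.7 285.8] [-180.    -0.   106.8] j [ -7.  21.  82.  -0.  77. -24.] F [-0.3  0.2  0.1] 85.2876370644186 0.0
```

```bash
python3 -m jog '.035 -.537 0 0 0 0 -1;.035 -.537 0 0 0 0 -1;.035 -.537 0 0 0 0 -1;.035 -.537 0 0 0 0 -1;0 0 .3 0 0 0 -1'; python3 -m jog '0 0 .4 0 0 0 -1;0 0 .25 0 0 0 -1;0 0 .12 0 0 0 -1;0 0 .03 0 0 0 -1;0 0 0 0 0 0 -1'; python3 -c "from h import *;go(451,-81,176,-73.3)"
```

```text
time: 9.55
tool_pos: [449.7, -82.1, 258.5]
tcp_rot: [179.7, 0.2, 106.9]
ft_force: [0.9, 0.1, -0.6]
finger_gap: 85.3
grip_force: 0.0
time: 10.18
tool_pos: [451.7, -81.5, 176.6]
tcp_rot: [179.9, 0.0, 106.8]
ft_force: [0.4, 0.1, -0.2]
finger_gap: 85.2
grip_force: 0.0
now shift/100 [ 0.006 -0.005  0.006]
afterturn shift/100 [ 0.006 -0.005  0.006]
turn 0.1 units 0.002 p [451.7 -81.5 176.6] [179.9   0.  106.8] j [-17.  -0. 119.  -0.  61. -33.] F [ 0.4  0.1 -0.2] 85.21799913358316 0.0
```

```bash
python3 -m jog '0 0 0 0 0 0 1;0 0 0 0 0 0 1;0 0 0 0 0 0 1;0 0 0 0 0 0 1;0 0 0 0 0 0 1' 40;  python3 -m jog '0 0 -.1 0 0 0 1;0 0 -.3 0 0 0 1;0 0 -.3 0 0 0 1;0 0 -.3 0 0 0 1;0 0 0 0 0 -.17 1'; python3 -m jog '0 0 0 0 0 -.17 1;0 0 0 0 0 -.17 1;0 0 0 0 0 -.17 1;0 0 0 0 0 -.17 1;0 0 0 0 0 -.17 1'; python3 -m jog '0 0 0 0 0 -.17 1;0 0 0 0 0 -.1 1;0 0 0 0 0 0 1'; python3 -c "from h import *;go(652.6,78.2,276,4.1)"
```

```text
time: 10.8
tool_pos: [451.4, -81.4, 176.5]
tcp_rot: [180.0, 0.0, 106.8]
ft_force: [-2.0, 1.0, 5.5]
finger_gap: 30.7
grip_force: 37.4
time: 11.42
tool_pos: [452.3, -81.7, 279.6]
tcp_rot: [179.8, 0.2, 117.2]
ft_force: [-0.3, 0.4, -1.0]
finger_gap: 30.4
grip_force: 37.9
time: 12.05
tool_pos: [451.1, -81.3, 276.4]
tcp_rot: [180.0, 0.0, 168.3]
ft_force: [0.6, -0.2, -0.8]
finger_gap: 30.7
grip_force: 37.9
time: 12.42
tool_pos: [451.1, -81.3, 276.3]
tcp_rot: [-180.0, 0.0, -175.8]
ft_force: [0.1, -0.9, -0.0]
finger_gap: 30.5
grip_force: 37.9
now shift/100 [-2.125  1.445  0.003]
afterturn shift/100 [-2.124  1.447  0.003]
turn 0.1 units 0.001 p [451.1 -81.3 276.3] [-180.     0.  -175.8] j [ -17.   -9.  115.   -0.   74. -111.] F [ 0.1 -0.9 -0. ] 30.522747848941002 37.89031392429024
```

```bash
python3 -m jog '-.425 .289 0 0 0 0 1;-.425 .289 0 0 0 0 1;-.425 .289 0 0 0 0 1;-.425 .289 0 0 0 0 1;-.425 .289 0 0 0 0 1';python3 -m jog '0 0 0 0 0 0 1;0 0 0 0 0 0 1'; python3 - <<'E'
from h import *
go(652.6,78.2,184.5,4.1)
s=snapshot("side")
cv2.imwrite("pics/b3.png",cv2.cvtColor(cv2.resize(s["img"][80:300,150:420],None,fx=2,fy=2),cv2.COLOR_RGB2BGR))
E
```

```text
time: 13.05
tool_pos: [653.7, 79.5, 276.0]
tcp_rot: [-180.0, 0.0, -176.0]
ft_force: [0.1, -0.1, -0.0]
finger_gap: 30.6
grip_force: 37.9
time: 13.3
tool_pos: [652.1, 78.3, 275.4]
tcp_rot: [-180.0, -0.1, -175.9]
ft_force: [-1.9, 0.1, -0.3]
finger_gap: 30.8
grip_force: 37.9
now shift/100 [-0.004 -0.001  0.909]
afterturn shift/100 [-0.004 -0.001  0.909]
turn 0.0 units 0.001 p [652.1  78.3 275.4] [-1.800e+02 -1.000e-01 -1.759e+02] j [  2.  21.  83.  -0.  76. -92.] F [-1.9  0.1 -0.3] 30.83740581188094 37.918849708512425
```

View pics/b3.png

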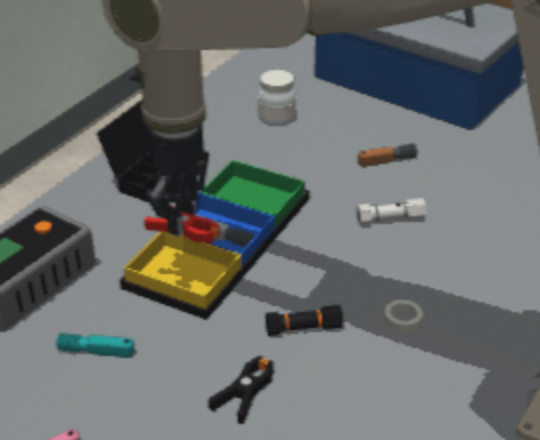

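The clamp hangs level above the yellow bin, and the brush lies in the blue bin.

```bash
python3 -m jog '0 0 .4 0 0 0 1;0 0 .25 0 0 0 1;0 0 .15 0 0 0 1;0 0 .07 0 0 0 1;0 0 .035 0 0 0 1';python3 -m jog '0 0 0 0 0 0 1;0 0 0 0 0 0 1';python3 -m jog '0 0 0 0 0 0 -.3;0 0 0 0 0 0 -.3;0 0 0 0 0 0 -.3;0 0 0 0 0 0 -.3'; python3 -m jog '0 0 -.3 0 0 0 -.3;0 0 -.4 0 0 0 -.3;0 0 -.3 0 0 0 -1;0 0 0 0 0 0 -1;0 0 0 0 0 0 -1'; python3 -c "from h import *;go(452.3,-231.7,276,41.3)"
```

```text
time: 13.98
tool_pos: [652.8, 78.1, 186.1]
tcp_rot: [-180.0, 0.1, -175.8]
ft_force: [0.7, -0.2, -0.6]
finger_gap: 30.7
grip_force: 37.9
time: 14.22
tool_pos: [652.9, 78.4, 186.3]
tcp_rot: [-180.0, 0.1, -175.8]
ft_force: [1.0, 0.5, -1.1]
finger_gap: 30.5
grip_force: 37.9
time: 14.72
tool_pos: [652.5, 78.4, 185.4]
tcp_rot: [-180.0, 0.0, -175.8]
ft_force: [-0.9, 0.1, -0.2]
finger_gap: 55.8
grip_force: 0.0
time: 15.35
tool_pos: [652.1, 78.3, 284.4]
tcp_rot: [180.0, -0.1, -175.8]
ft_force: [-0.1, 0.4, 0.5]
finger_gap: 85.0
grip_force: 0.0
now shift/100 [ 2.22  -2.945  0.084]
afterturn shift/100 [ 3.547 -1.01   0.084]
turn -37.1 units -0.618 p [652.1  78.3 284.4] [ 1.800e+02 -1.000e-01 -1.758e+02] j [  2.  21.  83.  -0.  77. -92.] F [-0.1  0.4  0.5] 84.97305177964851 0.0
```

Turning the short way would put joint 6 past its range, so I'm turning +143° instead.

```bash
for i in 1 2; do python3 -m jog '0 0 0 0 0 .17 -1;0 0 0 0 0 .17 -1;0 0 0 0 0 .17 -1;0 0 0 0 0 .17 -1;0 0 0 0 0 .17 -1' >/dev/null; done; python3 -m jog '0 0 0 0 0 .17 -1;0 0 0 0 0 .17 -1;0 0 0 0 0 .17 -1;0 0 0 0 0 .17 -1;0 0 0 0 0 0 -1'; python3 - <<'E'
from h import *
go(452.3,-231.7,276,41.3)
s=snapshot("top")
cv2.imwrite("pics/b4.png",cv2.cvtColor(cv2.resize(s["img"][100:280,220:430],None,fx=3,fy=3),cv2.COLOR_RGB2BGR))
E
```

```text
time: 17.23
tool_pos: [651.8, 78.3, 283.1]
tcp_rot: [-179.9, 0.1, 41.5]
ft_force: [0.2, 0.7, -0.3]
finger_gap: 85.6
grip_force: 0.0
now shift/100 [-3.548  1.002  0.071]
afterturn shift/100 [-3.545  1.012  0.071]
turn 0.2 units 0.003 p [651.8  78.3 283.1] [-1.799e+02  1.000e-01  4.150e+01] j [ 2. 21. 83.  0. 77. 51.] F [ 0.2  0.7 -0.3] 85.55833181154661 0.0
```

View pics/b4.png

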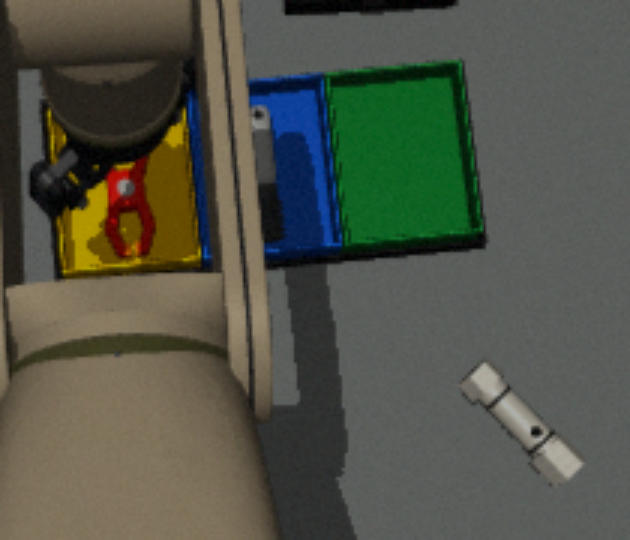

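The clamp and brush lie flat near the centres of their bins. The torch is untouched at crop position (520,425).

```bash
python3 -m jog '-.59 .169 0 0 0 0 -1;-.59 .169 0 0 0 0 -1;-.59 .169 0 0 0 0 -1;-.59 .169 0 0 0 0 -1;-.59 .169 0 0 0 0 -1'; python3 -m jog '-.59 .169 0 0 0 0 -1;0 0 .4 0 0 0 -1;0 0 .4 0 0 0 -1;0 0 .2 0 0 0 -1;0 0 0 0 0 0 -1'; python3 -c "from h import *;go(452.3,-231.7,177,41.3)"
```

```text
time: 17.9
tool_pos: [485.6, -181.4, 284.8]
tcp_rot: [-180.0, 0.0, 41.7]
ft_force: [1.0, -1.0, 0.2]
finger_gap: 85.6
grip_force: 0.0
time: 18.52
tool_pos: [452.6, -231.1, 182.9]
tcp_rot: [-179.7, 0.1, 41.6]
ft_force: [-0.6, -0.4, -0.9]
finger_gap: 85.5
grip_force: 0.0
now shift/100 [-0.007  0.003  0.059]
afterturn shift/100 [-0.007  0.003  0.059]
turn 0.3 units 0.005 p [ 452.6 -231.1  182.9] [-1.797e+02  1.000e-01  4.160e+01] j [-33.   7. 111.   0.  63.  16.] F [-0.6 -0.4 -0.9] 85.45039662344013 0.0
```

Bin yaw is 4.1°, so from 41.5° this is a turn of +37.4° (about 0.62 units).

```bash
python3 -m jog '0 0 .065 0 0 0 -1;0 0 0 0 0 0 -1'; python3 -m jog '0 0 0 0 0 0 1;0 0 0 0 0 0 1;0 0 0 0 0 0 1;0 0 0 0 0 0 1;0 0 0 0 0 0 1' 45;  python3 -m jog '0 0 -.1 0 0 0 1;0 0 -.3 0 0 0 1;0 0 -.3 0 0 0 1;0 0 -.3 0 0 0 1;0 0 0 0 0 .155 1'; python3 -m jog '0 0 0 0 0 .155 1;0 0 0 0 0 .155 1;0 0 0 0 0 .155 1;0 0 0 0 0 0 1;0 0 0 0 0 0 1'; python3 -c "from h import *;go(669,-145,276,4.1)"
```

```text
time: 18.77
tool_pos: [454.3, -231.9, 179.4]
tcp_rot: [179.9, -0.0, 41.5]
ft_force: [-0.5, -0.5, -0.2]
finger_gap: 85.6
grip_force: 0.0
time: 19.4
tool_pos: [454.2, -232.0, 179.3]
tcp_rot: [180.0, -0.0, 41.4]
ft_force: [-0.7, 1.5, 4.7]
finger_gap: 23.4
grip_force: 44.3
time: 20.02
tool_pos: [455.0, -232.4, 282.4]
tcp_rot: [179.7, -0.1, 31.9]
ft_force: [-0.2, -0.1, -2.9]
finger_gap: 23.4
grip_force: 44.3
time: 20.65
tool_pos: [453.9, -231.8, 279.0]
tcp_rot: [-180.0, 0.0, 4.4]
ft_force: [-0.3, 0.1, -1.2]
finger_gap: 22.9
grip_force: 44.3
now shift/100 [ 2.211 -0.7    0.03 ]
afterturn shift/100 [ 2.207 -0.712  0.03 ]
turn 0.3 units 0.005 p [ 453.9 -231.8  279. ] [-180.     0.     4.4] j [-33.  -1. 107.  -0.  73.  53.] F [-0.3  0.1 -1.2] 22.86808233243698 44.31885480880737
```

```bash
python3 -m jog '.442 -.14 0 0 0 0 1;.442 -.14 0 0 0 0 1;.442 -.14 0 0 0 0 1;.442 -.14 0 0 0 0 1;.442 -.14 0 0 0 0 1';python3 -m jog '0 0 0 0 0 0 1;0 0 0 0 0 0 1'; python3 - <<'E'
from h import *
go(669,-145,188,4.1)
s=snapshot("side")
cv2.imwrite("pics/b5.png",cv2.cvtColor(cv2.resize(s["img"][80:260,190:400],None,fx=3,fy=3),cv2.COLOR_RGB2BGR))
E
```

```text
time: 21.28
tool_pos: [670.6, -145.1, 278.7]
tcp_rot: [180.0, 0.0, 4.4]
ft_force: [-0.5, -0.3, -0.9]
finger_gap: 23.1
grip_force: 44.3
time: 21.52
tool_pos: [669.0, -145.8, 278.2]
tcp_rot: [-180.0, 0.1, 4.3]
ft_force: [0.0, -0.0, -1.3]
finger_gap: 23.4
grip_force: 44.3
now shift/100 [ 0.001 -0.008  0.902]
afterturn shift/100 [ 0.001 -0.008  0.902]
turn 0.2 units 0.004 p [ 669.  -145.8  278.2] [-1.8e+02  1.0e-01  4.3e+00] j [-17.  25.  78.  -0.  77.  69.] F [ 0.  -0.  -1.3] 23.373086234571794 44.34473633766174
```

View pics/b5.png

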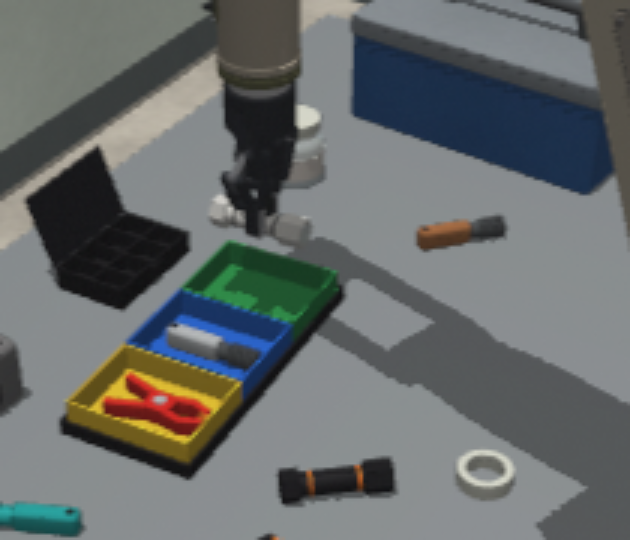

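The torch is held level over the green bin. I'm lowering it gently.

```bash
python3 -m jog '0 0 .4 0 0 0 1;0 0 .25 0 0 0 1;0 0 .15 0 0 0 1;0 0 .07 0 0 0 1;0 0 .025 0 0 0 1';python3 -m jog '0 0 .01 0 0 0 1;0 0 0 0 0 0 1;0 0 0 0 0 0 1'
```

```text
time: 22.2
tool_pos: [669.4, -146.2, 190.0]
tcp_rot: [180.0, -0.1, 4.2]
ft_force: [0.4, 0.6, -2.3]
finger_gap: 23.3
grip_force: 44.3
time: 22.58
tool_pos: [669.5, -145.9, 189.0]
tcp_rot: [180.0, -0.1, 4.2]
ft_force: [0.7, -0.5, -1.3]
finger_gap: 23.3
grip_force: 44.3
```

```bash
python3 -m jog '0 0 .02 0 0 0 1;0 0 0 0 0 0 1;0 0 0 0 0 0 1'; python3 -m jog '0 0 0 0 0 0 -.25;0 0 0 0 0 0 -.25;0 0 0 0 0 0 -.25;0 0 0 0 0 0 -.25'; python3 -m jog '0 0 -.3 0 0 0 -.25;0 0 -.4 0 0 0 -.25;0 0 -.4 0 0 0 -.25;-.6 0 -.15 0 0 0 -.25;-.6 0 0 0 0 0 -.25';python3 -m jog '-.6 0 0 0 0 0 -.25;0 -.6 0 0 0 0 -.25;0 0 0 0 0 0 -.25;0 0 0 0 0 0 -.25'; python3 - <<'E'
from h import *
a=[cv2.resize(snapshot("top")["img"][100:280,160:430],(400,267)),cv2.resize(snapshot("side")["img"][110:290,160:430],(400,267))]
cv2.imwrite("pics/b6.png",cv2.cvtColor(np.hstack(a),cv2.COLOR_RGB2BGR))
E
```

```text
time: 22.95
tool_pos: [669.3, -145.8, 186.4]
tcp_rot: [180.0, -0.0, 4.2]
ft_force: [0.7, 0.5, -1.4]
finger_gap: 23.4
grip_force: 44.5
time: 23.45
tool_pos: [669.3, -145.9, 186.4]
tcp_rot: [180.0, -0.0, 4.2]
ft_force: [0.9, -0.3, 0.5]
finger_gap: 53.4
grip_force: 0.0
time: 24.08
tool_pos: [549.2, -154.9, 313.4]
tcp_rot: [179.9, -0.2, 4.2]
ft_force: [0.2, -0.6, 0.7]
finger_gap: 53.2
grip_force: 0.0
time: 24.58
tool_pos: [485.6, -99.1, 311.8]
tcp_rot: [180.0, -0.1, 4.3]
ft_force: [-0.3, -0.0, -0.0]
finger_gap: 53.1
grip_force: 0.0
```

View pics/b6.png

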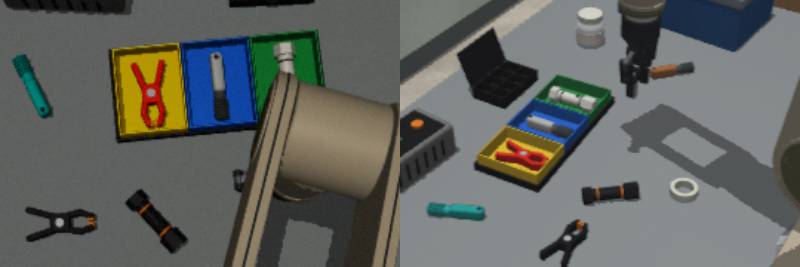

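All three kit things lie flat and central in their bins. The look-alikes are undisturbed and the gripper is clear.

```bash
python3 -c "from bench import *;print(hand_in())"
```

```text
the job is handed in; nothing more can be done
None
```

The job is handed in: the red clamp is in the yellow bin, the steel brush in the blue and the aluminium torch in the green, all lying flat in the last pictures, with the look-alikes left alone and about 25 s of the 96 s used; hand-in gave no verdict.

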